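# Put the sample bottle away in the incubator's door rack

## Robot

A 6-joint arm with a two-finger parallel gripper is mounted at the origin on the work surface. World frame = base frame: x ahead of the robot, y to its left, z up, the work surface at z = 0. Lengths are in mm, angles in rad, forces in N, time in s.
With the tool pointing down it reaches from about 275 to 750 mm from the base axis. Payload 10.2 kg.
Tool frame: the origin (TCP) lies midway between the tips of the shut fingers; the grasp point (between the pads) lies 19 mm behind it; z points along the fingers, y is the direction in which the jaws open and shut (so a half turn about z gives the same grasp; the last joint's range is limited). The gripper opens to 85 mm and grips with 20 to 120 N. Pads are 22 mm wide; open, the fingers measure 114 mm over their backs; the gripper's body (76 mm by 85 mm) begins 54 mm behind the grasp point. The pads swing forward as they close: fully open they stand 13 mm farther back than shut.
Start: joints at [-1.503, 0.313, 1.498, -0, 1.331, -0.223], TCP at [150.514, -502.968, 231.294] pointing down, gripper open.
Joint ranges: [-2.94, 2.94], [-0.97, 2.17], [0.19, 2.56], [-1.23, 4.37], [0.02, 3.11], [-2.88, 2.88]. Speed limits (rad/s): [2.39, 2.39, 3.01, 3.14, 3.14, 3.14].

## Interface

Orientations are given as a unit quaternion [w, x, y, z].
In Python, from rig import sense, optics, ctrl gives the robot as it stands.
- The arm moves only by the tool play_rows, never from a script. Its argument "plan" is a list of rows, each a list of 7 numbers: the shift along the world's x, y, z in mm, then the turn, a rotation vector about the world's x, y, z in rad, then the opening, from -1 (shut) to 1 (fully open), so that 0 is half open. A call has 1 to 5 rows; each row shifts and turns the pose as measured when the row begins; what a row does not reach is not made up. A row lasts 1/12 s, in which the tool goes at most 41.7 mm and 7.16 degrees, less where a joint would pass 70% of its speed; a pose out of reach is approached as far as the arm can. A call is refused whole if a number of a shift passes 41.7 or a number of a turn 0.125, either way. A call with a gripper value outside its range is refused whole. The fingers move at their own pace and stop on an object; "grip_force" is the grip in N (left out, the last holds). Time passes only in rows, so rows that do not move let the fingers close. It gives the time, the measured TCP pose, the force and the opening at its end, in the units of the state.
- sense(): the state, without advancing time (a new reading comes with each control period).
- optics.capture(name): name is "scene" or "top"; returns a dict with "img" (400x640x3 uint8, blue, green, red), "fx", "fy", "cx", "cy" (pixels), "world_to_cam" (4x4, takes a point from world to camera coordinates). Camera axes: x right, y up, looking along -z (the intrinsics and any distortion apply to the point x, -y, -z); pixel columns grow to the right and rows downward; lengths in mm; the calibration is good to about 2 mm. A picture is of the moment at which its call begins. There is no depth.
- ctrl.finish_job(): hands the job in, once; it reports no verdict.
The state is a dict: "time_s": time; "joints": joint angles; "dq": joint speeds; "tau": joint torques, N m; "eef_pos": TCP position; "ee_rot": TCP orientation; "force": force on the tool from outside, world axes, zero at the start; "wrist_torque": the same for the moment, N m; "grip_width": opening from 0.0 (shut) to 1.0 (fully open).
Only numpy, scipy, OpenCV 4.12 (cv2) and the standard library are available. Lean on these libraries where they do the work, as an engineer would, in place of code of your own. Each camera call takes 0.05 s, during which the arm holds its last target. There are 200 camera calls.

## Task

Swing the small incubator's door wide open, stand the tall capped bottle upright in the rack on the inside of the door without dropping it in, and let go of it. Then shut the door fully, with the bottle still standing in its rack. Leave the jar, the beaker and the tip box standing where they are.

Things in the scene. Friction and masses are not known exactly. Their poses are not given: they have to be found in the camera images.
- incubator: White bench-top incubator, fixed, 250 deep (x) x 240 wide (y) x 285 mm high. Origin: centre of its underside, on the bench. Own x points from front to back: the front (door, with a dark display and vents below it) looks along its own -x. Walls 15 mm; roof's underside at 270 mm, so the racked bottle (top at 250 mm) passes under.
- door (a joint): Door angle, rad: 0 shut (against a stop), grows as it swings out, counter-clockwise from above; stop at 1.9. May start a little ajar. No latch or spring: friction (0.12 N m) holds it where it is left. The door is a white panel with a window, 240 wide, 20 thick, from 46 to 283 mm above the bench.
- door_hinge (a point): Point on the upright hinge axis, 250 mm above the bench, at the door's outer face and the edge on the cabinet's own -y side (on the right for someone facing the front). Its frame turns with the door: x from the outer face inwards, y from the hinge along the door to its free edge, z up.
- door_handle (a point): Grip point, 250 mm above the bench, on the handle: upright round steel bar, 14 mm thick, axis 45 mm in front of the door's outer face and 210 mm from the hinge edge, from 145 to 270 mm above the bench. Two 10 mm stand-offs at 160 and 205 mm; the top 60 mm are free all round and can be pinched or hooked from above. Frame as door_hinge.
- rack (a point): Open-topped steel rack on the door's inner face, swings with it, reached from above when the door is wide open. Origin: middle of its floor's upper side, 110 mm above the bench, 105 mm from the hinge edge, 37 mm from the inner face. x away from the inner face, y along the door away from the hinge, z up. Inside 74 mm (x) by 130 mm (y); rail and end walls rise 32 mm above the floor.
- bottle: Tall white plastic bottle, 140 mm high, body 60 mm in diameter up to 82 mm, shoulder to a 34 mm neck, round screw cap 40 mm in diameter from 112 to 140 mm. About 0.25 kg (0.18 to 0.35). Origin: centre of its underside, z up. Stands on the bench.
- jar: Low, wide white plastic jar, 80 mm in diameter, 75 mm high; not to be moved. It and the bottle may stand in each other's place. Origin: centre of its underside.
- beaker: Glass beaker, 80 mm in diameter at the rim, 95 mm high; not to be moved. Origin: centre of its underside.
- tipbox: Grey box with a white lid, 120 x 85 x 70 mm high; not to be moved. Origin: centre of its underside.
Things that resemble listed ones, but are neither listed nor needed, are in the scene too. What is shaped like the bottle but orange is not meant.

How it is judged:
By the outcome, as a careful person would: the job done as asked, in the order asked, and still so for the second after the job is handed in, with the robot touching nothing.
It also fails if it takes over 72 s, if anything falls off the work surface, if the arm or the gripper's body presses on something with over 40 N, if the wrist force passes 120 N, or if a joint passes its speed limit or range.

## Working session

There is one attempt and no reset: what is moved stays moved. The work goes in short steps, Python scripts to look and compute and a tool call to move; the robot and the scene stay as the last step left them, time stands still between calls to the robot, and variables do not carry over. Pictures are saved under pics/ and viewed, about 8 in all and at most 12, crops included, and the job is handed in when it is done.

Besides the shell and the picture viewer there is one more tool, called after "Request:" as name(argument=value, ...) on one line, values as JSON. play_rows: Moves the arm, as the interface text tells. Its arguments: {"type":"object","properties":{"plan":{"type":"array"},"grip_force":{"type":"number"}},"required":["plan"]}

```bash
ls; mkdir -p pics
python3 - <<'E'
from rig import sense, optics
import cv2,json
print(sense())
for n in("scene","top"):
    c=optics.capture(n); cv2.imwrite(f"pics/{n}0.png",c["img"]); print(n,{k:(v.tolist() if hasattr(v,'tolist') else v) for k,v in c.items() if k!="img"})
E
```

```text
pics
{'time_s': 0.0, 'joints': array([-1.50338850e+00,  3.13439500e-01,  1.49844407e+00,  1.77215999e-05,
        1.33096418e+00, -2.23389219e-01]), 'dq': array([-1.33266942e-03, -7.32389156e-04,  1.42493115e-03, -9.21192994e-04,
        6.02607604e-04,  6.82942674e-06]), 'tau': array([ 1.00148976e-03, -4.12261462e+01, -2.59741545e+01, -7.98060523e-05,
        4.13976566e-03,  1.48082080e-05]), 'eef_pos': array([ 150.50666135, -502.7029748 ,  230.73781   ]), 'ee_rot': array([-6.24968351e-04,  9.89448355e-01,  1.44884642e-01,  5.74728840e-05]), 'force': array([0.9157441 , 1.09898382, 0.09661872]), 'wrist_torque': array([0.00144408, 0.00412343, 0.01634311]), 'grip_width': 1.0005844366803158}
scene {'fx': 376.63110949654356, 'fy': 376.63110949654356, 'cx': 321.45876999209577, 'cy': 203.9893810590628, 'world_to_cam': [[0.6684377207729418, 0.7437454921077087, -0.005801415114994722, -379.6607267929304], [-0.7046193355471758, 0.6357319854338085, 0.3152085574178531, 345.62415069931996], [0.2381230888026834, -0.2066095004249559, 0.9490046938309734, -1439.3009699108645], [0.0, 0.0, 0.0, 1.0]]}
top {'fx': 490.3759788726352, 'fy': 490.3759788726352, 'cx': 316.5286573741498, 'cy': 199.2464286156845, 'world_to_cam': [[-0.04743171984780207, -0.9988742342701186, 0.0007043178000666467, 12.867358116798277], [0.97396526889618, -0.046092405213488064, 0.22196203541512985, -607.7294794297931], [-0.2216796944608851, 0.011214022156188656, 0.9750550542255595, -1365.151273724192], [0.0, 0.0, 0.0, 1.0]]}
```

View pics/scene0.png

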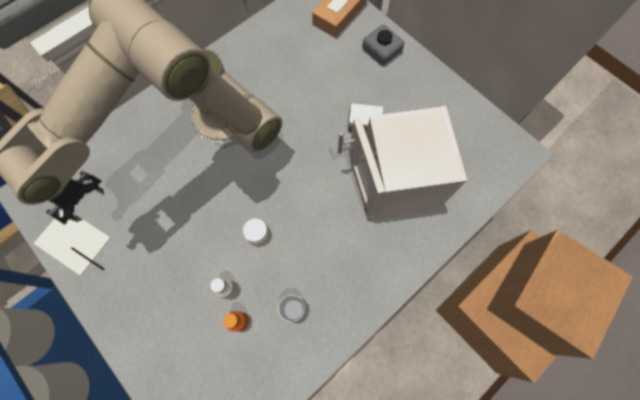

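View pics/top0.png

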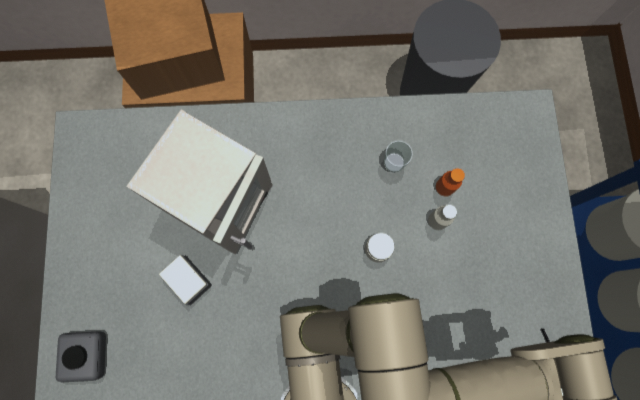

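The scene view shows the bottle cap at (219,286), the jar at (255,231) and the orange decoy at (235,321). The top view shows the bottle cap at (449,212), the jar at (380,246), the beaker at (397,155), the tip box at (184,279), and the incubator with its door slightly ajar. I'll zoom in with one composite.

```bash
cat > h.py <<'E'
import numpy as np, cv2
from scipy.optimize import least_squares
CAM={}
def setcam(n,c): CAM[n]=dict(K=np.array([[c["fx"],0,c["cx"]],[0,c["fy"],c["cy"]],[0,0,1]]),T=np.array(c["world_to_cam"]))
def load():
    from rig import optics
    out={}
    for n in("scene","top"):
        c=optics.capture(n); setcam(n,c); out[n]=c["img"]
    return out
def proj(n,P):
    P=np.atleast_2d(P); q=P@CAM[n]["T"][:3,:3].T+CAM[n]["T"][:3,3]; q=q*[1,-1,-1]
    u=q@CAM[n]["K"].T; return u[:,:2]/u[:,2:]
def atz(n,uv,z):
    T=CAM[n]["T"]; d=np.linalg.solve(CAM[n]["K"],[*uv,1])*[1,-1,-1]
    d=T[:3,:3].T@d; o=-T[:3,:3].T@T[:3,3]; return o+d*(z-o[2])/d[2]
def crop(im,x,y,w,h,s): return cv2.resize(im[y:y+h,x:x+w],None,fx=s,fy=s,interpolation=cv2.INTER_CUBIC)
E
python3 - <<'E'
from h import *
im=load()
a=crop(im["top"],110,100,190,140,4)[:, :]  
a=crop(im["top"],120,100,160,160,3.75); b=crop(im["scene"],330,95,150,130,2.66)[:345]
c=crop(im["top"],360,140,110,130,2); 
H=np.zeros((600,800,3),np.uint8); H[:,:600]=a; 
d=crop(im["top"],425,160,50,75,4); H[:300,600:]=d
d=crop(im["scene"],195,265,50,75,4); H[300:,600:]=d
cv2.imwrite("pics/c1.png",H)
cv2.imwrite("pics/c2.png",crop(im["scene"],335,95,140,130,4.6)[:598,:644])
for n,uv,z in(("top",(449,212),140),("scene",(219,286),140),("top",(380,246),75),("scene",(255,231),75)): print(n,uv,atz(n,uv,z).round(1))
E
```

```text
top (449, 212) [ 538.1 -378.3  140. ]
scene (219, 286) [ 547.6 -381.9  140. ]
top (380, 246) [ 461.2 -189.9   75. ]
scene (255, 231) [ 468.7 -198.5   75. ]
```

View pics/c1.png

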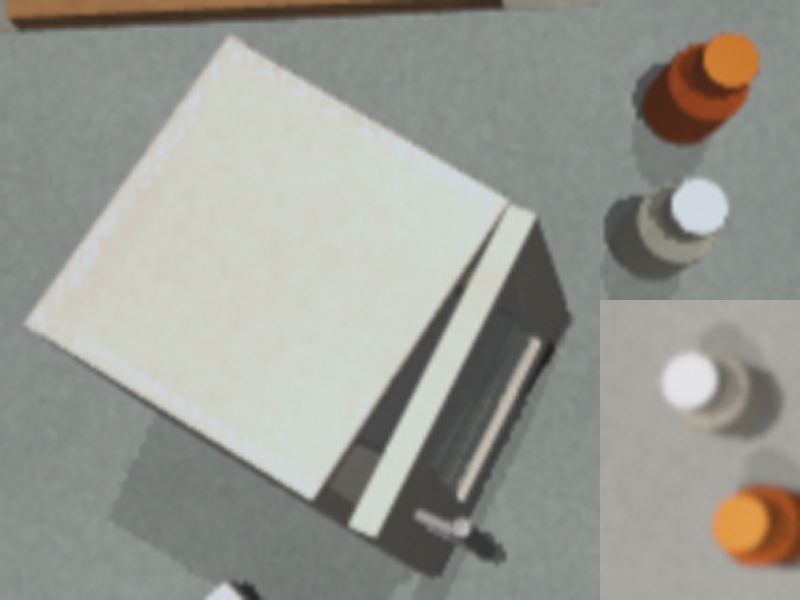

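View pics/c2.png

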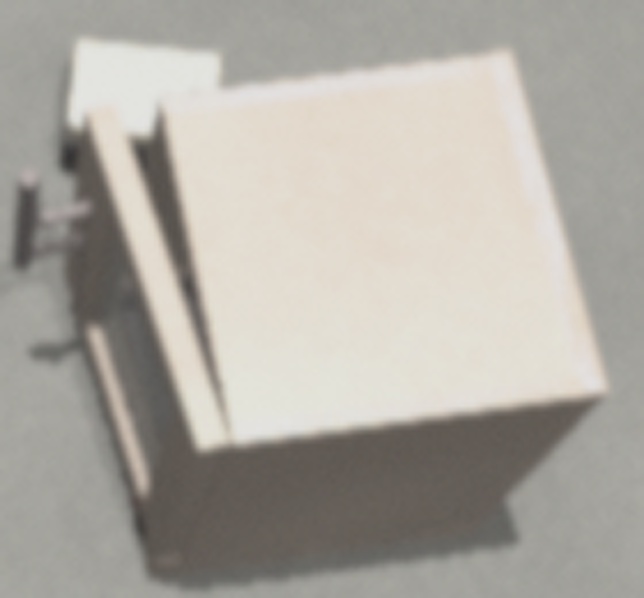

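```bash
cat > fit.py <<'E'
from h import *
def R(a): return np.array([[np.cos(a),-np.sin(a)],[np.sin(a),np.cos(a)]])
def geom(p):
    x,y,yaw,th,rf=p
    o=np.array([x,y]); f=lambda q:o+R(yaw)@q
    hinge=f([-125,-120]); D=R(yaw+th); g=lambda q:hinge+D@q
    return f,g
if __name__=="__main__":
    load()
    t=lambda x,y:np.array([120+(x+.5)/3.75-.5,100+(y+.5)/3.75-.5]); s=lambda x,y:np.array([335+(x+.5)/4.6-.5,95+(y+.5)/4.6-.5])
    def pts(p):
        f,g=geom(p); rf=p[4]
        B=[(f([125,-120]),285),(f([125,120]),285),(f([rf,120]),285),(g([0,0]),283),(g([0,240]),283),(g([20,240]),283),(g([-45,210]),270)]
        return np.array([[*a,z] for a,z in B])
    T=[t(232,37),t(27,323),t(315,499),t(533,215),t(377,535),t(349,523),t(462,524)]
    S=[s(606,388),s(512,52),s(160,105),s(200,450),s(90,108),s(122,105),s(27,178)]
    def res(p):
        P=pts(p); return np.r_[(proj("top",P)-T-p[5:7]).ravel(),(proj("scene",P)-S-p[7:9]).ravel(),p[5:]/1.0]
    r=least_squares(res,[550,250,-0.9+np.pi*0,0.2,-105]+[0]*4,loss="soft_l1")
    for y0 in np.arange(-3,3,.7):
        q=least_squares(res,[550,250,y0,0.2,-105]+[0]*4,loss="soft_l1")
        if q.cost<r.cost: r=q
    print(r.cost,r.x.round(3)); print(res(r.x).round(1)); off=r.x[5:]
    f,g=geom(r.x[:5]); print("hinge",g([0,0]),"handle",g([-45,210]),"rack now",g([57,105]))
    for th in(1.3,1.5,1.7,1.85):
        f,g=geom([*r.x[:3],th,0]); print(th,"handle",g([-45,210]).round(),"rack",g([57,105]).round(),np.linalg.norm(g([57,105])).round())
    C=[(np.array([425+(699.5)/4-.5-600/4,160+207.5/4-.5]),"top"),(np.array([195+90.5/4-.5,265+81.5/4-.5]),"scene")]
    for uv,n in C: print(n,uv,atz(n,uv+(off[:2] if n=="top" else off[2:]),140),atz(n,uv,140))
E
python3 fit.py
```

```text
Traceback (most recent call last):
  File "fit.py", line 19, in <module>
    r=least_squares(res,[550,250,-0.9+np.pi*0,0.2,-105]+[0]*4,loss="soft_l1")
  File "fit.py", line 18, in res
    P=pts(p); return np.r_[(proj("top",P)-T-p[5:7]).ravel(),(proj("scene",P)-S-p[7:9]).ravel(),p[5:]/1.0]
  File "fit.py", line 12, in pts
    f,g=geom(p); rf=p[4]
        ~~~~^^^
  File "fit.py", line 4, in geom
    x,y,yaw,th,rf=p
    ^^^^^^^^^^^^^
ValueError: too many values to unpack (expected 5)
```

```bash
sed -i 's/x,y,yaw,th,rf=p$/x,y,yaw,th,rf=p[:5]/' fit.py; python3 fit.py
```

```text
4.52933446159594 [ 6.45018e+02  2.85199e+02  1.35510e+01 -1.87420e+01 -1.04328e+02
  1.64000e-01 -7.10000e-02  1.12000e-01 -2.74000e-01]
[-0.2 -0.8 -0.2  0.4 -0.1  0.3  1.7 -0.5 -0.2  0.1 -0.1 -0.1  0.   0.3
  0.7  1.  -0.4 -0.3 -0.  -1.7  0.   0.4 -0.3  0.5 -0.7 -0.4  1.2 -0.3
  0.2 -0.1  0.1 -0.3]
hinge [675.92168903 114.69979613] handle [468.78202683 171.42862778] rack now [608.95088202 213.63872177]
1.3 handle [547. -57.] rack [559.  89.] 566.0
1.5 handle [583. -79.] rack [567.  66.] 571.0
1.7 handle [624. -94.] rack [578.  46.] 580.0
1.85 handle [655. -99.] rack [590.  32.] 591.0
top [449.375 211.375] [ 539.94026147 -379.95179317  140.        ] [ 539.76327049 -379.47954296  140.        ]
scene [217.125 284.875] [ 540.96319093 -383.30939186  140.        ] [ 541.37306504 -384.02692288  140.        ]
```

The fit is consistent, with residuals around 1 px or less. Cabinet yaw is 0.985, the door is ajar by about 0.11, the handle is at (469,171) and the bottle at (540.5,-381). Next I move toward the handle: rise first, then cross.

Request:
play_rows(plan=[[10,20,25,0,0,0.05,0],[17,36,20,0,0,0.05,0],[17,36,20,0,0,0.05,0],[17,36,15,0,0,0.05,0],[17,36,0,0,0,0.05,0]], grip_force=40)

```text
time_s: 0.82
eef_pos: [225.4, -340.6, 309.1]
ee_rot: [-0.002, 0.963, 0.268, -0.0]
force: [1.4, -0.3, 1.6]
grip_width: 0.497
```

Request:
play_rows(plan=[[17,36,0,0,0,0.05,0],[17,36,0,0,0,0.05,0],[17,36,0,0,0,0.05,0],[17,36,0,0,0,0.05,0],[17,36,0,0,0,0.05,0]])

```text
time_s: 1.23
eef_pos: [311.7, -151.6, 310.8]
ee_rot: [0.0, 0.921, 0.39, 0.0]
force: [1.5, -0.7, 0.4]
grip_width: 0.502
```

Request:
play_rows(plan=[[17,36,0,0,0,0.05,0],[17,36,0,0,0,0.05,0],[17,36,0,0,0,0.05,0],[17,36,0,0,0,0.05,0],[17,36,0,0,0,0.05,0]])

```text
time_s: 1.65
eef_pos: [397.6, 38.6, 312.4]
ee_rot: [0.003, 0.862, 0.507, 0.002]
force: [0.8, -1.9, 0.2]
grip_width: 0.498
```

Request:
play_rows(plan=[[18,33,0,0,0,0.02,0],[18,33,0,0,0,0,0],[16,30,0,0,0,0,0],[14,26,0,0,0,0,0],[3,6,0,0,0,0,0]])

```text
time_s: 2.07
eef_pos: [468.8, 179.9, 312.2]
ee_rot: [0.003, 0.854, 0.52, 0.003]
force: [-0.7, -0.4, -0.6]
grip_width: 0.499
```

Run:
```python
from h import *
from rig import sense
s=sense(); print(s["eef_pos"],s["ee_rot"],s["joints"].round(2))
im=load()
a=crop(im["top"],200,180,100,100,4); b=crop(im["scene"],310,95,100,100,4)
H=np.hstack([a,b])
for k,(n,x,y) in enumerate((("top",200,180),("scene",310,95))):
    for P,c in((np.array([*s["eef_pos"]]),(0,0,255)),(np.array([468.8,171.4,270]),(0,255,0))):
        u=(proj(n,P)[0]-[x,y])*4; cv2.circle(H,(int(u[0])+400*k,int(u[1])),4,c,1)
cv2.imwrite("pics/c3.png",H)
```

```text
[468.77259718 179.93374896 312.15789868] [0.00273587 0.85398349 0.52028309 0.00319645] [ 0.13  0.21  1.42 -0.    1.5   0.61]
```

View pics/c3.png

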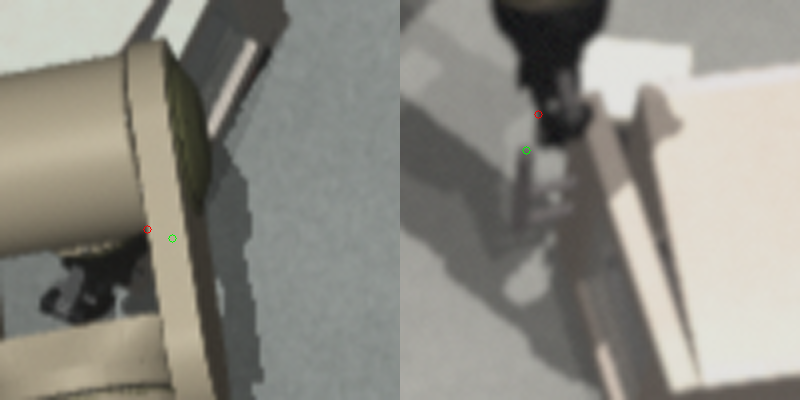

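The scene crop shows the bar top at about (526,150) in the crop, matching the prediction, with the gripper just above it. I'll correct y and descend.

Request:
play_rows(plan=[[0,-8.5,0,0,0,0,0],[0,0,-20,0,0,0,0],[0,0,-25,0,0,0,0],[0,0,-22,0,0,0,0],[0,0,-12,0,0,0,0]])

```text
time_s: 2.58
eef_pos: [467.2, 160.7, 234.7]
ee_rot: [0.006, 0.856, 0.518, 0.006]
force: [0.9, -0.7, 0.3]
grip_width: 0.498
```

Request:
play_rows(plan=[[0,0,0,0,0,0,-0.5],[0,0,0,0,0,0,-1],[0,0,0,0,0,0,-1],[0,0,0,0,0,0,-1],[0,0,0,0,0,0,-1]])

```text
time_s: 3.0
eef_pos: [461.5, 155.3, 233.8]
ee_rot: [0.002, 0.857, 0.515, 0.0]
force: [4.0, 1.7, -11.4]
grip_width: 0.148
```

```bash
cat > arc.py <<'E'
import sys,numpy as np
from rig import sense
d,n=float(sys.argv[1]),int(sys.argv[2]); s=sense(); p=s["eef_pos"]; H=np.array([675.9,114.7])
ph=np.arctan2(*(p[:2]-H)[::-1])%(2*np.pi); th=ph-0.985-np.arctan2(210,-45)
q=s["ee_rot"]; print("t",s["time_s"],"p",p.round(1),"r",np.linalg.norm(p[:2]-H).round(1),"th",round(th,3),"jaw",np.degrees(2*np.arctan2(q[2],q[1])-np.pi/2).round(1),"door",(np.degrees(.985+th)-90).round(1),"F",s["force"].round(1),"M",s["wrist_torque"].round(2),"g",s["grip_width"].round(3),"j",s["joints"].round(2))
P=[H+214.8*np.array([np.cos(ph+d*k),np.sin(ph+d*k)]) for k in range(n+1)]
P[0]=P[0] 
print(np.diff(P,axis=0).round().astype(int).tolist())
E
python3 arc.py 0.08 18
```

```text
Traceback (most recent call last):
  File "arc.py", line 5, in <module>
    q=s["ee_rot"]; print("t",s["time_s"],"p",p.round(1),"r",np.linalg.norm(p[:2]-H).round(1),"th",round(th,3),"jaw",np.degrees(2*np.arctan2(q[2],q[1])-np.pi/2).round(1),"door",(np.degrees(.985+th)-90).round(1),"F",s["force"].round(1),"M",s["wrist_torque"].round(2),"g",s["grip_width"].round(3),"j",s["joints"].round(2))
                                                                                                                                                                                                                                                                             ^^^^^^^^^^^^^^^^^^^^^
AttributeError: 'float' object has no attribute 'round'
```

```bash
sed -i 's/s\["grip_width"\].round(3)/round(s["grip_width"],3)/' arc.py; python3 arc.py 0.08 18
```

```text
t 3.0 p [461.5 155.3 233.8] r 218.3 th 0.188 jaw -28.0 door -22.8 F [  4.    1.7 -11.4] M [-0.02 -0.53  0.07] g 0.148 j [ 0.09  0.23  1.6  -0.    1.31  0.57]
[[-3, -17], [-1, -17], [0, -17], [2, -17], [3, -17], [4, -17], [6, -16], [7, -16], [8, -15], [9, -14], [10, -14], [11, -13], [12, -12], [13, -11], [14, -10], [15, -9], [16, -7], [16, -6]]
```

Request:
play_rows(plan=[[-3,-17,0,0,0,0.08,-1],[-1,-17,0,0,0,0.08,-1],[0,-17,0,0,0,0.08,-1],[2,-17,0,0,0,0.08,-1],[3,-17,0,0,0,0.08,-1]])

```text
time_s: 3.42
eef_pos: [462.5, 67.0, 233.8]
ee_rot: [0.002, 0.732, 0.681, 0.003]
force: [13.0, 4.3, -15.2]
grip_width: 0.143
```

```bash
python3 arc.py 0.08 15
```

```text
t 3.4167 p [462.5  67.  233.8] r 218.7 th 0.595 jaw -4.1 door 0.5 F [ 13.    4.3 -15.2] M [ 0.47 -1.72 -0.08] g 0.143 j [-0.11  0.18  1.66  0.    1.29 -0.04]
[[4, -17], [6, -16], [7, -16], [8, -15], [9, -14], [11, -14], [12, -13], [13, -12], [13, -11], [14, -10], [15, -8], [16, -7], [16, -6], [17, -5], [17, -3]]
```

Request:
play_rows(plan=[[5,-17,0,0,0,0.08,-1],[6,-16,0,0,0,0.08,-1],[7,-16,0,0,0,0.08,-1],[8,-15,0,0,0,0.08,-1],[9,-14,0,0,0,0.08,-1]])

```text
time_s: 3.83
eef_pos: [499.7, -15.2, 233.7]
ee_rot: [0.002, 0.575, 0.818, 0.008]
force: [13.1, 10.2, -12.9]
grip_width: 0.139
```

```bash
python3 arc.py 0.08 10
```

```text
t 3.8333 p [499.7 -15.2 233.7] r 218.9 th 1.01 jaw 19.8 door 24.3 F [ 13.1  10.2 -12.9] M [ 1.18 -1.59 -0.12] g 0.139 j [-0.27  0.25  1.58  0.01  1.31 -0.62]
[[11, -13], [12, -13], [13, -12], [14, -10], [14, -9], [15, -8], [16, -7], [16, -6], [17, -4], [17, -3]]
```

Request:
play_rows(plan=[[12,-12,0,0,0,0.08,-1],[12,-12,0,0,0,0.08,-1],[13,-11,0,0,0,0.08,-1],[14,-10,0,0,0,0.08,-1],[14,-9,0,0,0,0.08,-1]])

```text
time_s: 4.25
eef_pos: [564.4, -73.6, 233.6]
ee_rot: [-0.003, 0.393, 0.92, 0.009]
force: [6.4, 11.0, -7.7]
grip_width: 0.144
```

Request:
play_rows(plan=[[15,-8,0,0,0,0.08,-1],[16,-7,0,0,0,0.08,-1],[8,-3,0,0,0,0.04,-1],[0,0,0,0,0,0,-1],[0,0,0,0,0,0,-0.3]])

```text
time_s: 4.67
eef_pos: [606.8, -93.2, 234.3]
ee_rot: [-0.004, 0.292, 0.956, 0.012]
force: [0.2, 0.3, -0.3]
grip_width: 0.272
```

```bash
python3 arc.py 0.08 2
```

```text
t 4.6667 p [606.8 -93.2 234.3] r 219.1 th 1.625 jaw 56.0 door 59.5 F [ 0.2  0.3 -0.3] M [-0.06  0.    0.03] g 0.272 j [-0.35  0.51  1.2   0.02  1.44 -1.33]
[[17, -5], [17, -3]]
```

Request:
play_rows(plan=[[0,0,0,0,0,0,0.2],[0,0,5,0,0,0,0.2],[0,0,25,0,0,0,0.2],[0,0,30,0,0,0,0.2],[-3,-10,20,0,0,0.05,0.3]])

```text
time_s: 5.08
eef_pos: [601.4, -103.9, 317.9]
ee_rot: [-0.006, 0.269, 0.963, 0.011]
force: [0.3, -0.1, 0.3]
grip_width: 0.648
```

Request:
play_rows(plan=[[-6,-30,0,0,0,0.09,0.6],[-8,-38,0,0,0,0.09,0.6],[-8,-38,0,0,0,0.09,0.6],[-8,-38,0,0,0,0.09,0.6],[-8,-38,0,0,0,0.09,0.6]])

```text
time_s: 5.5
eef_pos: [561.7, -287.8, 332.9]
ee_rot: [0.002, 0.033, 0.999, 0.008]
force: [0.6, -0.0, 0.0]
grip_width: 0.797
```

Request:
play_rows(plan=[[-8,-30,-15,0,0,0.06,0.6],[-6,-20,-25,0,0,0,0.6],[-3,-10,-25,0,0,0,0.6],[0,0,-15,0,0,0,0.6],[0,0,0,0,0,0,0.6]])

```text
time_s: 5.92
eef_pos: [538.0, -361.0, 257.0]
ee_rot: [0.005, 0.005, 1.0, 0.003]
force: [-0.1, 0.9, -0.2]
grip_width: 0.798
```

Run:
```python
from h import *
from fit import geom
from rig import sense
s=sense(); q=s["ee_rot"]; print(s["eef_pos"],q,np.degrees(2*np.arctan2(q[2],q[1]))-90,s["joints"].round(2),s["force"])
im=load()
a=crop(im["top"],160,150,140,140,4); b=crop(im["scene"],185,255,60,60,4)
H=np.zeros((560,800,3),np.uint8); H[:,:560]=a; H[:240,560:]=b
f,g=geom([645.02,285.2,.985,1.62,-104])
for p in([0,0],[0,240],[20,240],[20,0]):
    u=(proj("top",[*g(p),283])[0]-[160,150])*4; cv2.circle(H,(int(u[0]),int(u[1])),4,(0,0,255),1)
u=(proj("top",[*g([57,105]),110])[0]-[160,150])*4; cv2.circle(H,(int(u[0]),int(u[1])),4,(0,255,0),1)
cv2.imwrite("pics/c4.png",H); cv2.imwrite("pics/top4.png",im["top"])
```

```text
[ 537.98414407 -361.00823202  256.97287866] [0.00478154 0.0053602  0.99997043 0.00274697] 89.38575349950685 [-0.78  0.58  1.03  0.01  1.52 -2.34] [-0.09355956  0.93136946 -0.1934593 ]
```

View pics/c4.png

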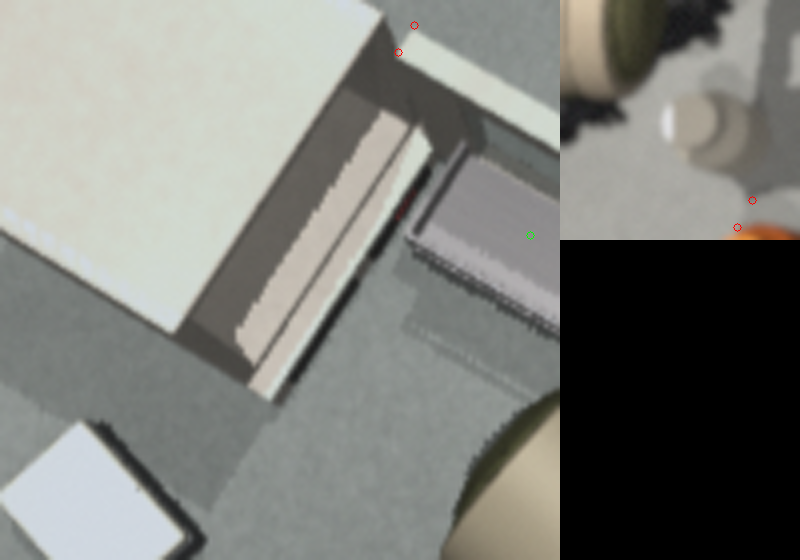

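The door is open, its hinge corners match the prediction, and the rack floor is visible around the green mark at (530,236). Next I centre over the bottle and descend.

Request:
play_rows(plan=[[2,-14,0,0,0,0,0.6],[0,-6,-10,0,0,0,0.6],[0,0,-20,0,0,0,0.6],[0,0,-20,0,0,0,0.6],[0,0,0,0,0,0,0.6]])

```text
time_s: 6.43
eef_pos: [543.6, -380.6, 217.7]
ee_rot: [0.012, 0.003, 1.0, -0.004]
force: [-0.8, -0.2, -1.6]
grip_width: 0.798
```

```bash
python3 arc.py 0.08 1
```

```text
t 6.4333 p [ 543.6 -380.6  217.7] r 512.7 th 1.685 jaw 89.6 door 63.0 F [-0.8 -0.2 -1.6] M [ 0.01 -0.06 -0.02] g 0.798 j [-0.79  0.62  1.06  0.01  1.43 -2.36]
[[17, -4]]
```

Request:
play_rows(plan=[[-3,-1,-25,0,0.02,0,0.6],[0,0,-25,0,0,0,0.6],[0,0,-22,0,0,0,0.6],[0,0,-12,0,0,0,0.6],[0,0,0,0,0,0,0.6]])

```text
time_s: 6.85
eef_pos: [543.3, -380.9, 139.2]
ee_rot: [0.006, 0.002, 1.0, -0.008]
force: [-1.2, -0.3, -0.9]
grip_width: 0.8
```

```bash
python3 -c "
from rig import sense;s=sense();print(s['eef_pos'].round(1),s['ee_rot'].round(4),s['force'].round(1))"
```

```text
[ 543.3 -380.9  139.2] [ 0.0059  0.0017  0.9999 -0.0083] [-1.2 -0.3 -0.9]
```

Request:
play_rows(plan=[[-2,0,-14,0.016,0.012,0,0.6],[0,0,-12,0,0,0,0.6],[0,0,-6,0,0,0,0.6],[0,0,0,0,0,0,0.6],[0,0,0,0,0,0,0.6]])

```text
time_s: 7.27
eef_pos: [543.0, -381.5, 109.4]
ee_rot: [0.002, 0.001, 1.0, -0.002]
force: [-0.1, -0.1, 0.2]
grip_width: 0.796
```

```bash
python3 -c "
from rig import sense;s=sense();print(s['eef_pos'].round(1),s['ee_rot'].round(4),s['force'].round(1))"
```

```text
[ 543.  -381.5  109.4] [ 0.0017  0.0011  1.     -0.0018] [-0.1 -0.1  0.2]
```

Request:
play_rows(plan=[[-2,0,-4,0,0,0,0.4],[0,0,0,0,0,0,0],[0,0,0,0,0,0,-0.3],[0,0,0,0,0,0,-0.5],[0,0,0,0,0,0,-0.5]], grip_force=40)

```text
time_s: 7.68
eef_pos: [541.2, -382.1, 106.8]
ee_rot: [0.003, 0.001, 1.0, -0.003]
force: [-0.1, -0.6, -1.6]
grip_width: 0.459
```

Request:
play_rows(plan=[[0,0,0,0,0,0,-0.6],[0,0,4,0,0,0,-0.6],[0,0,10,0,0,0,-0.6],[0,0,15,0,0,0,-0.6],[0,0,0,0,0,0,-0.6]])

```text
time_s: 8.1
eef_pos: [540.6, -381.4, 136.7]
ee_rot: [0.001, 0.001, 1.0, -0.002]
force: [0.2, -0.6, -2.7]
grip_width: 0.459
```

Run:
```python
from h import *
from rig import sense;s=sense();print(s['eef_pos'].round(1),s['ee_rot'].round(4),s['force'].round(1),s['wrist_torque'].round(2),s['grip_width'])
im=load(); cv2.imwrite("pics/c5.png",np.hstack([crop(im["scene"],180,235,80,100,5),crop(im["top"],220,150,80,100,5)]))
```

```text
[ 540.6 -381.4  136.7] [ 0.0014  0.0011  1.     -0.0016] [ 0.2 -0.6 -2.7] [-0.07 -0.02  0.01] 0.4585027048882223
```

View pics/c5.png

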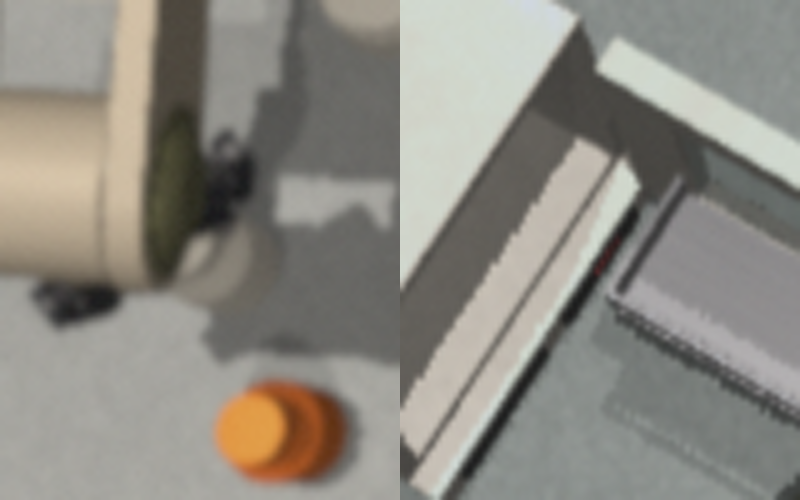

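The bottle is lifted: 2.7 N of weight, 39 mm opening, which matches the cap. Now I measure the door angle precisely from the top edge strip.

Run:
```python
from h import *
from fit import geom
from scipy.ndimage import map_coordinates
im=load(); g=im["top"].min(2).astype(float)
print("pix",[int(v) for v in g[185,258:300:3]])
best=[]
for th in np.arange(1.4,1.9,.005):
    _,G=geom([645.02,285.2,.985,th,0])
    def m(xs,ys):
        P=np.array([[*G([x,y]),283] for x in xs for y in ys]); u=proj("top",P); return map_coordinates(g,[u[:,1],u[:,0]],order=1)
    ys=np.arange(10,231,4); i=m([4,10,16],ys); 
    o=m([-6,26],ys)
    best.append((np.median(i)-np.median(o),i.mean()-o.mean(),th))
print(sorted(best,reverse=True)[:3],sorted(best,key=lambda b:-b[1])[:3])
th=max(best,key=lambda b:b[1])[2]
_,G=geom([645.02,285.2,.985,th,0])
print("rack",G([57,105]).round(1),"handle",G([-45,210]).round(1),"doordir",np.degrees(.985+th)-90)
v=im["top"].copy()
for p in([0,0],[0,240],[20,240],[20,0]): cv2.circle(v,tuple(proj("top",[*G(p),283])[0].round().astype(int).tolist()),1,(0,0,255),-1)
for p in([20,40],[20,170],[94,170],[94,40]): cv2.circle(v,tuple(proj("top",[*G(p),142])[0].round().astype(int).tolist()),1,(0,255,0),-1)
cv2.imwrite("pics/c6.png",crop(v,245,150,120,100,6))
```

```text
pix [171, 136, 203, 104, 67, 66, 86, 66, 95, 101, 101, 83, 81, 186]
[(np.float64(114.92981016000144), np.float64(94.81848417226374), np.float64(1.5749999999999962)), (np.float64(112.0090473162926), np.float64(97.64287623361167), np.float64(1.5699999999999963)), (np.float64(109.84064599911804), np.float64(98.49619100305549), np.float64(1.5649999999999964))] [(np.float64(109.84064599911804), np.float64(98.49619100305549), np.float64(1.5649999999999964)), (np.float64(107.86522174296067), np.float64(97.9241293819253), np.float64(1.5599999999999965)), (np.float64(112.0090473162926), np.float64(97.64287623361167), np.float64(1.5699999999999963))]
rack [570.   59.3] handle [596.1 -84.7] doordir 56.104237758359716
```

View pics/c6.png

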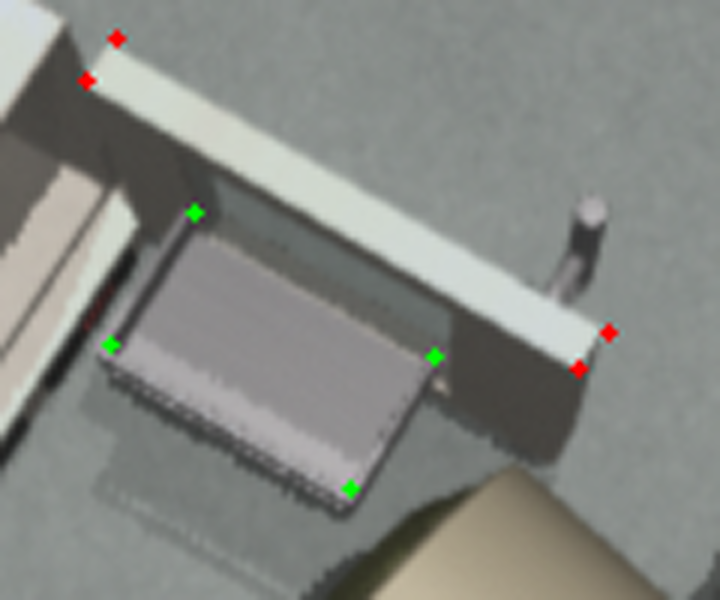

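The overlay matches the rack and the door top to about 1 px, giving a door angle of 1.565 and the rack centre at (570,59). I'll carry the bottle around the inner side of the door, with its base above the rack rail.

Request:
play_rows(plan=[[-3,8,12,0,0,0,-0.6],[-8,20,16,0,0,-0.05,-0.6],[-10,24,16,0,0,-0.05,-0.6],[-10,24,16,0,0,-0.05,-0.6],[-10,24,16,0,0,-0.05,-0.6]])

```text
time_s: 8.72
eef_pos: [494.5, -278.7, 201.4]
ee_rot: [-0.006, 0.107, 0.994, 0.005]
force: [0.7, -0.5, -3.5]
grip_width: 0.458
```

Request:
play_rows(plan=[[-10,26,16,0,0,-0.05,-0.6],[-10,26,16,0,0,-0.05,-0.6],[-10,26,16,0,0,-0.05,-0.6],[-10,26,8,0,0,-0.05,-0.6],[-10,26,0,0,0,-0.05,-0.6]])

```text
time_s: 9.13
eef_pos: [440.8, -142.9, 259.6]
ee_rot: [-0.005, 0.237, 0.971, 0.006]
force: [1.4, -0.3, -2.9]
grip_width: 0.459
```

Request:
play_rows(plan=[[-10,26,0,0,0,-0.05,-0.6],[-6,22,0,0,0,-0.04,-0.6],[0,16,0,0,0,0,-0.6],[0,8,0,0,0,0,-0.6],[0,0,0,0,0,0,-0.6]])

```text
time_s: 9.55
eef_pos: [420.9, -63.2, 259.1]
ee_rot: [-0.005, 0.282, 0.959, 0.007]
force: [-0.2, 0.0, -3.6]
grip_width: 0.455
```

```bash
cat > st.py <<'E'
from rig import sense
import numpy as np
from scipy.spatial.transform import Rotation as R
s=sense(); q=s["ee_rot"]; M=R.from_quat([*q[1:],q[0]]).as_matrix()
print("t",s["time_s"],s["eef_pos"].round(1),"zaxis",M[:,2].round(4),"jaw",np.degrees(np.arctan2(M[1,1],M[0,1])).round(1),"F",s["force"].round(1),"M",s["wrist_torque"].round(2),"g",round(s["grip_width"],3),s["joints"].round(2))
E
python3 st.py
```

```text
t 9.55 [420.9 -63.2 259.1] zaxis [-0.0057  0.0165 -0.9998] jaw 57.2 F [-0.2  0.  -3.6] M [-0.04  0.02  0.03] g 0.455 [-0.43  0.07  1.72  0.01  1.36 -1.43]
```

Request:
play_rows(plan=[[8,7,10,-0.016,-0.006,-0.02,-0.6],[20,16,3,0,0,0,-0.6],[24,20,0,0,0,0,-0.6],[24,20,0,0,0,0,-0.6],[24,20,0,0,0,0,-0.6]])

```text
time_s: 9.97
eef_pos: [523.2, 16.8, 271.8]
ee_rot: [-0.0, 0.295, 0.955, -0.002]
force: [1.1, -0.3, -3.6]
grip_width: 0.457
```

Request:
play_rows(plan=[[22,18,0,0,0,0,-0.6],[14,11,0,0,0,0,-0.6],[6,5,0,0,0,0,-0.6],[0,0,0,0,0,0,-0.6],[0,0,0,0,0,0,-0.6]])

```text
time_s: 10.38
eef_pos: [572.1, 51.7, 266.5]
ee_rot: [-0.002, 0.294, 0.956, -0.002]
force: [0.1, -0.3, -3.7]
grip_width: 0.451
```

```bash
python3 st.py
```

```text
t 10.3833 [572.1  51.7 266.5] zaxis [-0.0059 -0.003  -1.    ] jaw 55.8 F [ 0.1 -0.3 -3.7] M [0.02 0.02 0.  ] g 0.451 [-0.11  0.41  1.28 -0.    1.47 -1.09]
```

Request:
play_rows(plan=[[-2,5,-2,0,0,0,-0.6],[-1,2.5,-2,0,0,0,-0.6],[0,0,0,0,0,0,-0.6]], grip_force=50)

```text
time_s: 10.63
eef_pos: [568.1, 57.4, 261.4]
ee_rot: [-0.003, 0.295, 0.955, -0.003]
force: [-0.2, -0.4, -2.8]
grip_width: 0.454
```

```bash
python3 st.py
python3 - <<'E'
from h import *
im=load(); cv2.imwrite("pics/c7.png",np.hstack([crop(im["scene"],310,95,100,120,4),crop(im["top"],255,150,100,120,4)]))
E
```

```text
t 10.6333 [568.1  57.4 261.4] zaxis [-0.0076 -0.0034 -1.    ] jaw 55.7 F [-0.2 -0.4 -2.8] M [ 0.01  0.02 -0.04] g 0.454 [-0.1   0.4   1.29 -0.    1.45 -1.07]
```

View pics/c7.png

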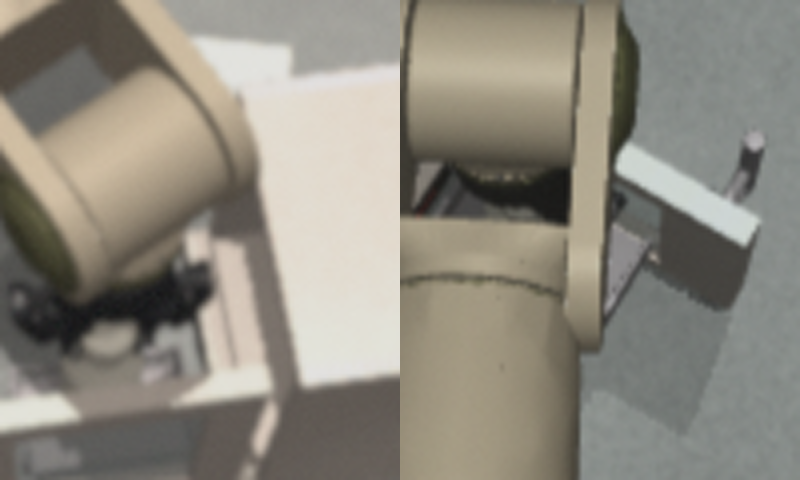

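In the scene crop the bottle hangs over the rack at about (105,350), upright, and the door hasn't moved. I'll lower it gently.

Request:
play_rows(plan=[[1,1,-8,0,-0.007,0,-0.6],[0,1,-8,0,0,0,-0.6],[0,0,-8,0,0,0,-0.6],[0,0,-6,0,0,0,-0.6],[0,0,0,0,0,0,-0.6]])

```text
time_s: 11.15
eef_pos: [569.0, 58.4, 231.1]
ee_rot: [0.002, 0.296, 0.955, -0.002]
force: [-0.9, 1.0, -4.3]
grip_width: 0.457
```

```bash
python3 st.py
```

```text
t 11.15 [569.   58.4 231.1] zaxis [ 0.0022 -0.004  -1.    ] jaw 55.6 F [-0.9  1.  -4.3] M [0.07 0.04 0.06] g 0.457 [-0.1   0.42  1.35 -0.    1.37 -1.07]
```

Request:
play_rows(plan=[[0,0.5,-5,0,0,0,-0.6],[0,0,-3,0,0,0,-0.6],[0,0,-2,0,0,0,-0.6],[0,0,0,0,0,0,-0.6]])

```text
time_s: 11.48
eef_pos: [569.0, 58.8, 220.0]
ee_rot: [0.001, 0.296, 0.955, -0.002]
force: [0.1, -0.3, -3.4]
grip_width: 0.449
```

```bash
python3 st.py
```

```text
t 11.4833 [569.   58.8 220. ] zaxis [ 0.0018 -0.0041 -1.    ] jaw 55.6 F [ 0.1 -0.3 -3.4] M [-0.01  0.02  0.01] g 0.449 [-0.1   0.42  1.37 -0.    1.35 -1.07]
```

Request:
play_rows(plan=[[0,0,-1.5,0,0,0,-0.6],[0,0,-0.5,0,0,0,-0.6]])

```text
time_s: 11.65
eef_pos: [569.2, 58.8, 218.1]
ee_rot: [0.002, 0.296, 0.955, -0.002]
force: [0.3, 0.4, -3.7]
grip_width: 0.453
```

Request:
play_rows(plan=[[0,0,-1,0,0,0,-0.6],[0,0,0,0,0,0,-0.6]])

```text
time_s: 11.82
eef_pos: [569.3, 58.8, 217.2]
ee_rot: [0.002, 0.296, 0.955, -0.002]
force: [-0.5, 0.3, -3.4]
grip_width: 0.456
```

Request:
play_rows(plan=[[0,0,-0.7,0,0,0,-0.6],[0,0,0,0,0,0,-0.6]])

```text
time_s: 11.98
eef_pos: [569.5, 58.7, 216.8]
ee_rot: [0.002, 0.296, 0.955, -0.002]
force: [1.6, -0.2, -3.2]
grip_width: 0.453
```

Still carrying the weight, so I lower in small steps until contact.

Request:
play_rows(plan=[[0,0,-1,0,0,0,-0.6],[0,0,0,0,0,0,-0.6]])

```text
time_s: 12.15
eef_pos: [569.9, 58.6, 216.9]
ee_rot: [0.003, 0.296, 0.955, -0.002]
force: [0.3, -1.0, -3.7]
grip_width: 0.452
```

Request:
play_rows(plan=[[0,0,-1,0,0,0,-0.6],[0,0,0,0,0,0,-0.6]])

```text
time_s: 12.32
eef_pos: [570.2, 58.4, 216.7]
ee_rot: [0.004, 0.296, 0.955, -0.001]
force: [-0.9, 0.3, -4.3]
grip_width: 0.454
```

Request:
play_rows(plan=[[-0.5,0.5,-2,0,-0.004,0,-0.6],[0,0,0,0,0,0,-0.6]])

```text
time_s: 12.48
eef_pos: [570.5, 58.4, 216.9]
ee_rot: [0.009, 0.296, 0.955, -0.001]
force: [-0.5, -0.3, -2.5]
grip_width: 0.454
```

```bash
python3 st.py
```

```text
t 12.4833 [570.5  58.4 216.9] zaxis [ 0.0158 -0.0066 -0.9999] jaw 55.6 F [-0.5 -0.3 -2.5] M [0.03 0.04 0.04] g 0.454 [-0.1   0.42  1.38 -0.01  1.32 -1.07]
```

Request:
play_rows(plan=[[-1,0.5,-1,0.007,0.016,0,-0.6],[0,0,-1,0,0,0,-0.6],[0,0,0,0,0,0,-0.6]])

```text
time_s: 12.73
eef_pos: [570.4, 58.7, 216.6]
ee_rot: [0.001, 0.296, 0.955, 0.001]
force: [-0.2, 0.3, -2.5]
grip_width: 0.455
```

```bash
python3 st.py
```

```text
t 12.7333 [570.4  58.7 216.6] zaxis [ 2.3e-03  6.0e-04 -1.0e+00] jaw 55.6 F [-0.2  0.3 -2.5] M [-0.04  0.1   0.  ] g 0.455 [-0.1   0.43  1.37  0.    1.34 -1.07]
```

Request:
play_rows(plan=[[-0.5,0,-3,0,0,0,-0.6]])

```text
time_s: 12.82
eef_pos: [570.7, 58.4, 216.3]
ee_rot: [0.003, 0.296, 0.955, 0.001]
force: [-7.0, -1.6, 36.8]
grip_width: 0.449
```

Request:
play_rows(plan=[[0,0,-2,0,0,0,-0.6]])

```text
time_s: 12.9
eef_pos: [571.1, 58.1, 216.5]
ee_rot: [0.004, 0.296, 0.955, 0.001]
force: [-6.6, -1.2, 13.1]
grip_width: 0.456
```

```bash
python3 st.py
```

```text
t 12.9 [571.1  58.1 216.5] zaxis [ 0.0085 -0.0011 -1.    ] jaw 55.6 F [-6.6 -1.2 13.1] M [-0.36  1.22  0.05] g 0.456 [-0.1   0.43  1.37 -0.    1.33 -1.07]
```

Firm contact with the rack floor. I'll relax, straighten, release and rise.

Request:
play_rows(plan=[[-0.5,0.3,0.5,0,0.008,0,-0.6],[0,0,0,0,0,0,-0.05],[0,0,0,0,0,0,0.2],[0,0,0,0,0,0,0.5],[0,0,0,0,0,0,0.5]])

```text
time_s: 13.32
eef_pos: [570.3, 58.6, 215.9]
ee_rot: [-0.001, 0.296, 0.955, -0.0]
force: [0.1, -0.9, -0.7]
grip_width: 0.751
```

Request:
play_rows(plan=[[0,0,8,0,0,0,0.5],[0,0,20,0,0,0,0.5],[0,0,30,0,0,0,0.5],[0,0,35,0,0,0,0.5],[-10,-20,10,0,0,0,0.3]])

```text
time_s: 13.73
eef_pos: [558.6, 40.8, 320.3]
ee_rot: [-0.006, 0.294, 0.956, -0.001]
force: [-0.3, 0.5, 0.2]
grip_width: 0.655
```

```bash
python3 st.py
```

```text
t 13.7333 [558.6  40.8 320.3] zaxis [-0.0112  0.0021 -0.9999] jaw 55.7 F [-0.3  0.5  0.2] M [-0.06  0.01 -0.  ] g 0.655 [-0.14  0.36  1.21  0.    1.59 -1.11]
```

Request:
play_rows(plan=[[8,-28,0,0,0.008,0,0],[10,-32,0,0,0,0,0],[9,-30,0,0,0,0,0],[6,-20,0,0,0,0,0],[2,-6,0,0,0,0,0]])

```text
time_s: 14.15
eef_pos: [593.7, -80.3, 328.9]
ee_rot: [-0.004, 0.293, 0.956, -0.001]
force: [-0.3, 0.9, -0.5]
grip_width: 0.499
```

```bash
python3 st.py
python3 - <<'E'
from h import *
im=load(); 
v=im["top"]; u=proj("top",[596.1,-84.7,270])[0]; print(u); 
w=im["scene"]; u2=proj("scene",[596.1,-84.7,270])[0]; print(u2,proj("scene",[570,59,250]))
cv2.circle(w,tuple(u2.round().astype(int).tolist()),2,(0,255,0),1)
cv2.imwrite("pics/c8.png",np.hstack([crop(w,290,120,100,120,4),crop(v,255,150,100,120,4)]))
E
```

```text
t 14.15 [593.7 -80.3 328.9] zaxis [-8.5e-03 -4.0e-04 -1.0e+00] jaw 55.9 F [-0.3  0.9 -0.5] M [ 0.   -0.02 -0.05] g 0.499 [-0.33  0.45  1.05 -0.    1.65 -1.3 ]
[344.08074941 184.67983894]
[304.61945836 219.86211677] [[336.74716953 182.93124275]]
```

View pics/c8.png

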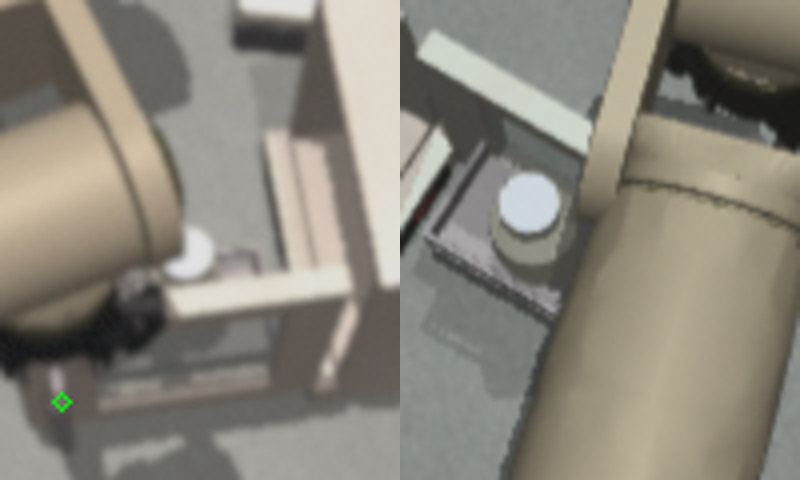

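The bottle stands upright in the rack, its cap at about (530,203) in the right crop, and the door is unmoved. Now I descend onto the handle.

Request:
play_rows(plan=[[2,-4,0,0,-0.008,0,0],[0,0,-15,0,0,0,0],[0,0,-20,0,0,0,0],[0,0,-8,0,0,0,0],[0,0,0,0,0,0,0]])

```text
time_s: 14.67
eef_pos: [595.2, -77.2, 286.6]
ee_rot: [0.002, 0.29, 0.957, 0.001]
force: [-0.6, 0.4, 0.5]
grip_width: 0.5
```

```bash
python3 st.py
```

```text
t 14.6667 [595.2 -77.2 286.6] zaxis [ 4.1e-03  6.0e-04 -1.0e+00] jaw 56.3 F [-0.6  0.4  0.5] M [0.03 0.04 0.04] g 0.5 [-0.32  0.45  1.16  0.    1.53 -1.31]
```

Request:
play_rows(plan=[[0.5,-6,-4,0,0,0,0],[0,-2,0,0,0,0,0],[0,0,0,0,0,0,0]])

```text
time_s: 14.92
eef_pos: [596.0, -84.3, 284.4]
ee_rot: [0.003, 0.289, 0.957, 0.001]
force: [1.1, -0.6, 0.2]
grip_width: 0.496
```

```bash
python3 st.py
```

```text
t 14.9167 [596.  -84.3 284.4] zaxis [ 6.4e-03  1.0e-04 -1.0e+00] jaw 56.4 F [ 1.1 -0.6  0.2] M [ 0.01 -0.   -0.05] g 0.496 [-0.34  0.46  1.16  0.    1.52 -1.32]
```

Request:
play_rows(plan=[[0,0,-15,0,0.006,0,0],[0,0,-20,0,0,0,0],[0,0,-12,0,0,0,0],[0,0,-3,0,0,0,0],[0,0,0,0,0,0,0]])

```text
time_s: 15.33
eef_pos: [597.4, -85.2, 237.2]
ee_rot: [0.004, 0.289, 0.957, -0.0]
force: [0.2, 0.9, 0.3]
grip_width: 0.498
```

```bash
python3 st.py
```

```text
t 15.3333 [597.4 -85.2 237.2] zaxis [ 0.0079 -0.0024 -1.    ] jaw 56.4 F [0.2 0.9 0.3] M [ 0.02 -0.02  0.  ] g 0.498 [-0.34  0.48  1.24  0.    1.41 -1.32]
```

Request:
play_rows(plan=[[-1,0.5,-4,0,0.006,0,-0.4],[0,0,0,0,0,0,-1],[0,0,0,0,0,0,-1],[0,0,0,0,0,0,-1],[0,0,0,0,0,0,-1]], grip_force=40)

```text
time_s: 15.75
eef_pos: [596.4, -86.5, 235.2]
ee_rot: [0.002, 0.29, 0.957, -0.002]
force: [0.1, -0.4, -5.1]
grip_width: 0.155
```

```bash
python3 arc.py -0.05 12
```

```text
t 15.75 p [596.4 -86.5 235.2] r 216.3 th 1.569 jaw 56.3 door 56.4 F [ 0.1 -0.4 -5.1] M [ 0.19 -0.18  0.11] g 0.155 j [-0.34  0.48  1.24 -0.    1.41 -1.32]
[[-10, 4], [-10, 5], [-9, 5], [-9, 6], [-9, 6], [-9, 7], [-8, 7], [-8, 7], [-7, 8], [-7, 8], [-7, 8], [-6, 9]]
```

Request:
play_rows(plan=[[-3,1,0,0,0,-0.015,-1],[-7,3,0,0,0,-0.04,-1],[-10,5,0,0,0,-0.05,-1],[-9,5,0,0,0,-0.05,-1],[-9,6,0,0,0,-0.05,-1]])

```text
time_s: 16.17
eef_pos: [557.6, -66.4, 235.2]
ee_rot: [0.002, 0.391, 0.92, -0.003]
force: [-1.0, -1.2, -3.7]
grip_width: 0.155
```

```bash
python3 arc.py -0.05 12
```

```text
t 16.1667 p [557.6 -66.4 235.2] r 216.3 th 1.367 jaw 44.0 door 44.7 F [-1.  -1.2 -3.7] M [-0.   -0.06  0.15] g 0.155 j [-0.32  0.39  1.38 -0.01  1.37 -1.09]
[[-9, 6], [-9, 7], [-8, 7], [-8, 7], [-7, 8], [-7, 8], [-7, 8], [-6, 9], [-6, 9], [-5, 9], [-5, 10], [-4, 10]]
```

Request:
play_rows(plan=[[-9,6,0,0,0,-0.05,-1],[-9,7,0,0,0,-0.05,-1],[-8,7,0,0,0,-0.05,-1],[-8,7,0,0,0,-0.05,-1],[-7,8,0,0,0,-0.05,-1]])

```text
time_s: 16.58
eef_pos: [513.8, -28.3, 235.1]
ee_rot: [0.002, 0.509, 0.861, -0.002]
force: [-1.7, -2.5, -4.3]
grip_width: 0.147
```

Request:
play_rows(plan=[[-7,8,0,0,0,-0.05,-1],[-7,8,0,0,0,-0.05,-1],[-6,9,0,0,0,-0.05,-1],[-6,9,0,0,0,-0.05,-1],[-5,9,0,0,0,-0.05,-1]])

```text
time_s: 17.0
eef_pos: [482.2, 19.4, 235.2]
ee_rot: [0.004, 0.619, 0.786, 0.002]
force: [7.3, 2.3, -7.1]
grip_width: 0.15
```

```bash
python3 arc.py -0.05 18
```

```text
t 17.0 p [482.2  19.4 235.2] r 215.9 th 0.832 jaw 13.5 door 14.1 F [ 7.3  2.3 -7.1] M [ 0.26 -0.71  0.15] g 0.15 j [-0.2   0.21  1.62 -0.    1.3  -0.44]
[[-4, 10], [-4, 10], [-4, 10], [-3, 10], [-2, 10], [-2, 11], [-1, 11], [-1, 11], [0, 11], [0, 11], [1, 11], [1, 11], [2, 11], [2, 10], [3, 10], [3, 10], [4, 10], [4, 10]]
```

Request:
play_rows(plan=[[-4,10,0,0,0,-0.05,-1],[-4,10,0,0,0,-0.05,-1],[-3,10,0,0,0,-0.05,-1],[-3,10,0,0,0,-0.05,-1],[-2,10,0,0,0,-0.05,-1]])

```text
time_s: 17.42
eef_pos: [464.5, 72.5, 235.2]
ee_rot: [0.006, 0.717, 0.697, 0.002]
force: [4.2, 1.2, -5.7]
grip_width: 0.149
```

Request:
play_rows(plan=[[-2,10,0,0,0,-0.05,-1],[-1,10,0,0,0,-0.05,-1],[-1,10,0,0,0,-0.05,-1],[0,10,0,0,0,-0.05,-1],[1,10,0,0,0,-0.05,-1]])

```text
time_s: 17.83
eef_pos: [461.0, 125.7, 235.1]
ee_rot: [0.007, 0.803, 0.596, 0.003]
force: [-0.6, 0.2, -4.3]
grip_width: 0.154
```

```bash
python3 arc.py -0.04 10
```

```text
t 17.8333 p [461.  125.7 235.1] r 215.2 th 0.324 jaw -16.8 door -15.0 F [-0.6  0.2 -4.3] M [0.07 0.61 0.29] g 0.154 j [ 0.02  0.2   1.63 -0.01  1.29  0.32]
[[1, 9], [1, 9], [1, 8], [2, 8], [2, 8], [2, 8], [3, 8], [3, 8], [3, 8], [4, 8]]
```

Request:
play_rows(plan=[[1,9,0,0,0,-0.03,-1],[1,8,0,0,0,-0.03,-1],[1,8,0,0,0,-0.03,-1],[2,8,0,0,0,-0.03,-1],[2,6,0,0,0,-0.03,-1]])

```text
time_s: 18.25
eef_pos: [467.5, 166.9, 235.1]
ee_rot: [0.008, 0.848, 0.529, 0.002]
force: [0.1, -1.5, -3.1]
grip_width: 0.15
```

Request:
play_rows(plan=[[2,6,0,0,0,-0.03,-1],[2,5,0,0,0,-0.03,-1],[1,4,0,0,0,-0.02,-1],[1,3,0,0,0,-0.01,-1],[0,0,0,0,0,0,-1]])

```text
time_s: 18.67
eef_pos: [473.4, 186.2, 235.2]
ee_rot: [0.009, 0.874, 0.487, 0.002]
force: [3.7, -0.9, -5.1]
grip_width: 0.15
```

```bash
python3 arc.py -0.02 4
```

```text
t 18.6667 p [473.4 186.2 235.2] r 214.7 th 0.035 jaw -31.8 door -31.6 F [ 3.7 -0.9 -5.1] M [0.27 0.05 0.02] g 0.15 j [ 0.15  0.27  1.54 -0.02  1.32  0.71]
[[1, 4], [2, 4], [2, 4], [2, 4]]
```

Nearly shut; I press on to the stop in small steps.

Request:
play_rows(plan=[[1,4,0,0,0,-0.015,-1],[1,3,0,0,0,-0.01,-1],[0,0,0,0,0,0,-1]])

```text
time_s: 18.92
eef_pos: [475.7, 192.3, 235.2]
ee_rot: [0.01, 0.88, 0.474, 0.002]
force: [1.7, -1.0, -4.8]
grip_width: 0.149
```

Request:
play_rows(plan=[[1,3,0,0,0,0,-1],[1,3,0,0,0,0,-1]])

```text
time_s: 19.08
eef_pos: [475.7, 192.3, 235.1]
ee_rot: [0.014, 0.881, 0.473, -0.005]
force: [-5.8, -24.2, 1.1]
grip_width: 0.152
```

```bash
python3 arc.py -0.02 4
```

```text
t 19.0833 p [475.7 192.3 235.1] r 214.7 th 0.005 jaw -33.5 door -33.3 F [ -5.8 -24.2   1.1] M [-2.89  1.44 -0.19] g 0.152 j [ 0.17  0.29  1.52 -0.03  1.33  0.76]
[[2, 4], [2, 4], [2, 4], [2, 4]]
```

The door is at its stop: 24 N reaction, no motion, angle about 0.005. Release, retreat upward and look.

Request:
play_rows(plan=[[0,0.5,0,0,0,0,-1],[0,0,0,0,0,0,-0.4],[0,0,0,0,0,0,0],[0,0,2,0,0,0,0],[0,0,20,0,0,0,0]])

```text
time_s: 19.5
eef_pos: [474.3, 191.9, 256.5]
ee_rot: [0.014, 0.881, 0.473, -0.007]
force: [0.5, -0.7, 0.1]
grip_width: 0.499
```

Request:
play_rows(plan=[[0,0,30,0,0,0,0],[0,0,30,0,0,0,0],[-5,-20,10,0,0,0,0],[-10,-35,0,0,0,0,0],[-10,-38,0,0,0,0,0]])

```text
time_s: 19.92
eef_pos: [449.1, 102.3, 335.2]
ee_rot: [0.015, 0.879, 0.477, -0.002]
force: [0.6, -0.5, 0.4]
grip_width: 0.499
```

Request:
play_rows(plan=[[-10,-38,0,0,0,0,0],[-10,-38,0,0,0,0,0],[-10,-38,0,0,0,0,0],[-10,-38,0,0,0,0,0],[-10,-38,0,0,0,0,0]])

```text
time_s: 20.33
eef_pos: [395.2, -93.0, 339.3]
ee_rot: [0.018, 0.877, 0.481, 0.002]
force: [1.5, -0.9, 0.3]
grip_width: 0.501
```

Request:
play_rows(plan=[[-10,-38,0,0,0,0,0],[-10,-30,0,0,0,0,0],[0,-10,0,0,0,0,0],[0,0,0,0,0,0,0]])

```text
time_s: 20.67
eef_pos: [371.6, -179.2, 341.9]
ee_rot: [0.021, 0.878, 0.478, 0.003]
force: [0.1, 0.6, 0.4]
grip_width: 0.498
```

```bash
python3 st.py
python3 - <<'E'
from h import *
from fit import geom
im=load(); v=im["top"].copy()
_,G=geom([645.02,285.2,.985,0,0])
for p in([0,0],[0,240],[20,240],[20,0]): cv2.circle(v,tuple(proj("top",[*G(p),283])[0].round().astype(int).tolist()),0,(0,0,255),-1)
H=np.zeros((600,800,3),np.uint8); a=crop(v,120,100,150,160,3.75); H[:600,:562]=a[:,:562]
H[:320,562:762]=crop(im["scene"],335,110,50,80,4); H[320:560,562:762]=crop(im["scene"],205,215,100,120,2)
cv2.imwrite("pics/c9.png",H)
E
```

```text
t 20.6667 [ 371.6 -179.2  341.9] zaxis [ 0.0262 -0.0341 -0.9991] jaw -32.9 F [0.1 0.6 0.4] M [0.01 0.07 0.01] g 0.498 [-0.73 -0.03  1.61 -0.01  1.52 -0.16]
```

View pics/c9.png

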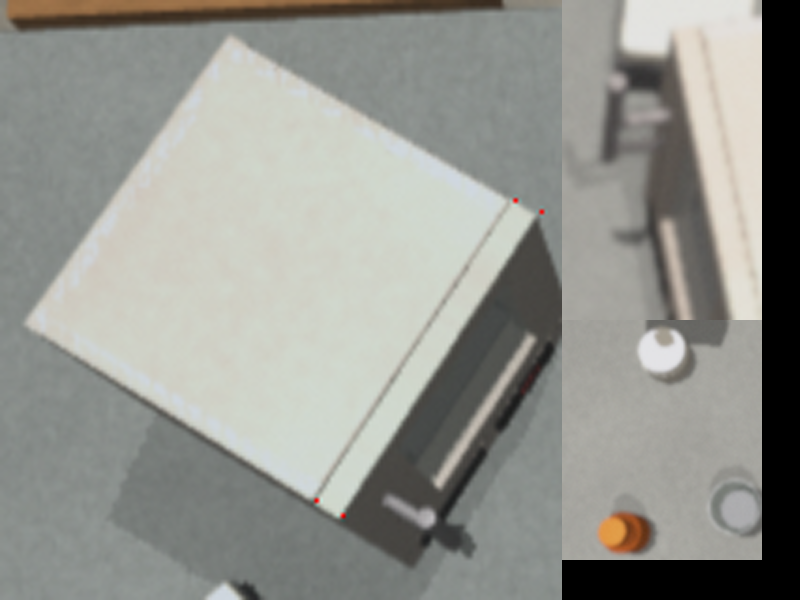

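The seam between door and roof is thin and even along its length, and the door corners match the shut prediction. The jar, beaker, orange decoy and tip box stand where they were. I'm handing the job in.

```bash
python3 -c "
from rig import ctrl; print(ctrl.finish_job())"
```

```text
the job is handed in; nothing more can be done
None
```

I swung the door open to about 1.57 rad, lowered the bottle into the door rack until it touched the floor, and let go. I then shut the door by its handle and handed the job in at about 21 s.

**Checks that passed:**
- **Bottle:** a picture after the release showed it upright in the rack.
- **Door:** it met its stop with a push of about 24 N and no further movement, and the arm put the angle at about 0.005 rad. The last picture shows a thin, even seam.
- **Other things:** the jar, beaker and tip box are still standing where they were, and nothing was touching the robot (force about 0).

**Not clean or not checked:**
- **Bottle after shutting:** I could not see the bottle through the closed door. That it still stands rests on the earlier picture and on the slow swing, with 11 N or less at the wrist until the stop.
- **Set-down force:** confirming contact with the rack floor gave a brief 37 N upward reading at the wrist, passed through the bottle.
- **Opening the door:** the angle from the arm read 1.625 rad, but the camera gave 1.565. I used the camera value, which matched the rack and handle in the pictures.

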